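# Check a frame's diagonals with a sliding rule and true it up

### The job

Check whether the flat steel frame clamped on the bench is square: lay the sliding rule inside it along the diagonal from the near left to the far right corner (as seen from the robot) and draw the slide out until both tips sit in the corners, then do the same on the other diagonal. If the two lengths differ by more than 5 mm, push the far rail lengthwise until the diagonals agree to within 5 mm. Finish with the rule lying flat on the bench, inside or outside the frame, and leave all the other tools where they are.

Things in the scene. Friction and masses are not known exactly. Their poses are not given: they have to be found in the camera images.
- frame: Fixed near rail of a flat frame of dark steel bar, 16 mm square (side bars 15 mm high), lying on the bench, held by two strap clamps (31 mm high) on the robot's side. Origin: on the bench, middle of the opening. x points from near to far rail, y left along the rails. Square, the opening is 150 mm (x) by 200 mm (y). The side bars pivot stiffly and carry the far rail: the frame racks into a parallelogram.
- corner_near_left (a point): Inside corner of the opening between the near rail and the left side bar, 8 mm above the bench; fixed, at x = -75, y = +100 mm in the frame.
- corner_near_right (a point): Inside corner near rail / right side bar, 8 mm above the bench; fixed, at x = -75, y = -100 mm in the frame.
- corner_far_left (a point): Inside corner far rail / left side bar, 8 mm above the bench; at y = +100 mm in the frame when square. It moves with the far rail, which shifts along its length (starts up to 14 mm either way), takes about 8 N to push and stays where left. The far rail's left end face (16 x 16 mm) stands 16 mm farther left, its centre 8 mm farther from the robot.
- corner_far_right (a point): Inside corner far rail / right side bar, 8 mm above the bench; at y = -100 mm in the frame when square; moves with the far rail. The far rail's right end face stands 16 mm farther right, its centre 8 mm farther from the robot.
- rule: Loose sliding rule, about 0.7 kg: metal stock 140 x 24 x 12 mm with an upright wooden handle block and a thin steel tip (5 mm thick, round end) at one end; a steel slide with a black thumb block runs on it and carries the other tip. Origin: underside of the stock, its middle. x runs along the rule to the slide's tip, z up. Tip to tip it measures 205 mm plus the slide's joint value.
- rule_slide (a joint): How far the slide is drawn out, 0 to 0.070 m; it starts 0 to 20 mm out. It moves with light friction (0.2 N, far less than the stock's friction on the bench) and stays where it is left.
- rule_handle (a point): Grip point in the wooden handle block of the stock: block 30 mm along the rule, 16 mm across, top 54 mm above the rule's underside. This point is 42 mm above the underside and 30 mm behind the rule's origin (72.5 mm from tip a).
- rule_thumb (a point): Grip point in the black thumb block of the slide: block 30 mm along the rule, 16 mm across, top 54 mm above the rule's underside. This point is 42 mm above the underside, 62.5 mm from tip b, and 70 mm from the handle's point when the slide is fully in.
- rule_tip_a (a point): End of the tip fixed to the stock, 102.5 mm from the rule's origin, 7 mm above the underside. Pushed well into a corner, it stops within 2 mm of the corner point.
- rule_tip_b (a point): End of the tip carried by the slide, 7 mm above the underside. Pushed well into a corner, it stops within 2 mm of the corner point.
- hammer: Bystander: hammer lying beyond the frame.
- wrench: Bystander: wrench lying to the left of the frame.
- file: Bystander: flat file with a wooden handle, beyond the frame to the right.
- cup: Bystander: open steel cup, 70 mm wide and 80 mm high, to the left.
- offcut: Bystander: steel block 90 x 50 x 20 mm, to the right beyond the rule.
- bar: Bystander: short steel bar 110 x 12 x 12 mm between the frame and the rule.
- square: Bystander: steel try square, 16 mm high, lying to the right of the rule.
Things that resemble listed ones, but are neither listed nor needed, are in the scene too. Leave any purple look-alike of the rule alone.

How it is judged:
By the outcome, as a careful person would: the job done as asked, in the order asked, and still so for the second after the job is handed in, with the robot touching nothing.
It also fails if it takes over 72 s, if anything falls off the work surface, if the arm or the gripper's body presses on something with over 40 N, if the wrist force passes 120 N, or if a joint passes its speed limit or range.

### The arm

A 7-joint arm with a two-finger parallel gripper is mounted at the origin on the work surface. World frame = base frame: x ahead of the robot, y to its left, z up, the work surface at z = 0. Lengths are in mm, angles in rad, forces in N, time in s.
With the tool pointing down it reaches from about 400 to 875 mm from the base axis. Payload 19.3 kg.
Tool frame: the origin (TCP) lies at the very end of the fingers, on their centre line; the grasp point (between the pads) lies 19 mm behind it (grip_point_offset is the z of the grasp point in the tool frame, in mm); z points along the fingers, x is the direction in which the jaws open and shut, and the axes are right-handed (so a half turn about z gives the same grasp; the last joint's range is limited). The gripper opens to 85 mm and grips with 20 to 120 N. Pads are 22 mm wide; open, the fingers measure 114 mm over their backs; the gripper's body (76 mm by 85 mm) begins 54 mm behind the grasp point. The pads swing forward as they close: fully open they stand 13 mm farther back than shut.
Start: joints at [-0.07, 0.521, -0.036, 1.599, 0.021, 1.021, -0.113], TCP at [624.992, -0.025, 231.291] pointing down, gripper open.
Joint ranges: [-2.91, 2.91], [-0.3, 2.13], [-1.5, 1.42], [0.17, 2.43], [-1.26, 4.41], [0.16, 1.93], [-2.52, 2.52]. Speed limits (rad/s): [1.89, 1.89, 2.39, 2.39, 3.01, 3.01, 3.01].

### API

Orientations are given as a 3x3 rotation matrix whose columns are the frame's x, y, z axes.
In Python, from workcell import movep, movel, goto_joints, open_gripper, clamp, wait, inverse_kinematics, read_state, camera, PlanningError, finish_job, grip_point_offset gives the robot as it stands. Calls block until the motion is done:
- movep(position, orientation): joint-space move of the TCP to a pose.
- movel(position, frame=None, max_speed=150, guard=None): straight line of the TCP; frame=None keeps the orientation; max_speed is the mean speed in mm/s. With guard (N) it stops when the force on the tool has changed by that much, and returns True; else False.
- goto_joints(angles): joint-space move.
- open_gripper() and clamp(): open the fingers fully, or close them until they stop; the grip force is fixed at half the most.
- wait(seconds).
- inverse_kinematics(position, orientation): joint angles nearest the present ones, or None.
- read_state(): the state.
- camera(name): name is "scene" or "side" or "wrist"; returns a dict with "image" (400x640x3 uint8, blue, green, red), "range_z" (400x640 float32, mm along the optical axis (not along the pixel's ray), 0 where there is no reading), "fx", "fy", "cx", "cy" (pixels), "cam_to_world" (4x4, takes a point from camera to world coordinates). Camera axes: x right, y up, looking along -z (the intrinsics and any distortion apply to the point x, -y, -z); pixel columns grow to the right and rows downward; lengths in mm; the calibration is good to about 2 mm. A picture is of the moment at which its call begins.
A pose or a line that the arm cannot do raises PlanningError and nothing moves.
- finish_job(): hands the job in, once; it reports no verdict.
The state is a dict: "time": time; "qpos": joint angles; "qvel": joint speeds; "joint_efforts": joint torques, N m; "eef_pos": TCP position; "tool_rot": TCP orientation; "ft_force": force on the tool from outside, world axes, zero at the start; "torque": the same for the moment, N m; "finger_gap": finger opening in mm.
Only numpy, scipy, OpenCV 4.12 (cv2) and the standard library are available. Lean on these libraries where they do the work, as an engineer would, in place of code of your own. Each camera call takes 0.05 s, during which the arm holds its last target.

## Working session

There is one attempt and no reset: what is moved stays moved. The work goes in short steps, each a Python script; the robot and the scene stay as the last script left them, time stands still between calls to the robot, and variables do not carry over. Pictures are saved under pics/ and viewed, and the job is handed in when it is done.

```bash
ls; mkdir -p pics; python3 - <<'E'
from workcell import *
import cv2,numpy as np
print(read_state()); print(grip_point_offset)
for n in("scene","side","wrist"):
    c=camera(n); cv2.imwrite(f"pics/{n}0.png",c["image"]); np.savez(f"pics/{n}0.npz",**{k:np.array(v) for k,v in c.items()})
    print(n,c["fx"],c["cx"],c["cy"],c["cam_to_world"].round(3).tolist(),[k for k in c],(c["range_z"]>0).mean())
E
```

```text
pics
{'time': 0.0, 'qpos': array([-0.07019707,  0.52201759, -0.03637037,  1.59997995,  0.02123326,
        1.0210931 , -0.112815  ]), 'qvel': array([ 0.00046949, -0.00033684,  0.00038886, -0.00053066,  0.00034055,
        0.00083678,  0.00058289]), 'joint_efforts': array([-4.24098413e-03, -9.27110124e+01,  1.97758444e+00, -3.69928443e+01,
        1.76317629e-02,  8.19846697e-03, -6.58496788e-05]), 'eef_pos': array([ 6.24676592e+02, -2.17042035e-02,  2.30733070e+02]), 'tool_rot': array([[ 9.99999385e-01,  2.62866997e-05, -1.10853696e-03],
       [ 2.61919668e-05, -9.99999996e-01, -8.54720195e-05],
       [-1.10853920e-03,  8.54429322e-05, -9.99999382e-01]]), 'ft_force': array([ 0.52193918, -0.95721748,  0.79357323]), 'torque': array([-0.03916692,  0.01462827, -0.02120656]), 'finger_gap': 85.52445801568015}
-18.700000000000003
scene 498.9616063494631 314.04234139014153 197.53834580729466 [[-0.814, -0.467, 0.346, 976.21], [0.581, -0.664, 0.47, 608.728], [0.01, 0.584, 0.812, 1170.745], [0.0, 0.0, 0.0, 1.0]] ['image', 'range_z', 'fx', 'fy', 'cx', 'cy', 'cam_to_world'] 0.99609375
side 390.03988136533786 319.7413309795831 199.51983295702254 [[0.735, 0.518, -0.437, 87.543], [-0.678, 0.552, -0.486, -497.071], [-0.011, 0.654, 0.757, 814.08], [0.0, 0.0, 0.0, 1.0]] ['image', 'range_z', 'fx', 'fy', 'cx', 'cy', 'cam_to_world'] 0.9959375
wrist 346.0306691496347 323.8883773112737 198.83115657349424 [[1.0, -0.0, 0.001, 625.025], [-0.0, 0.95, 0.312, 80.499], [-0.001, -0.312, 0.95, 373.466], [0.0, 0.0, 0.0, 1.0]] ['image', 'range_z', 'fx', 'fy', 'cx', 'cy', 'cam_to_world'] 0.9959296875
```

View pics/scene0.png

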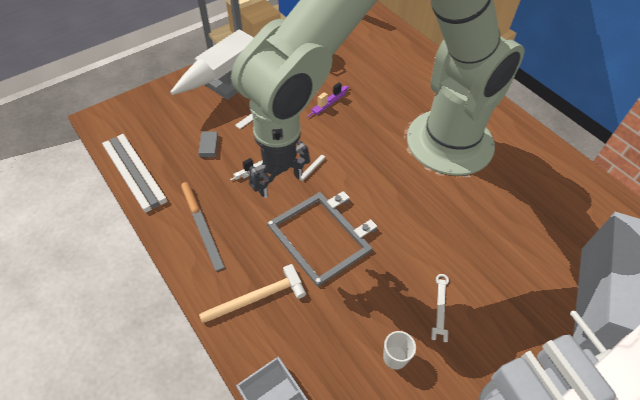

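View pics/side0.png

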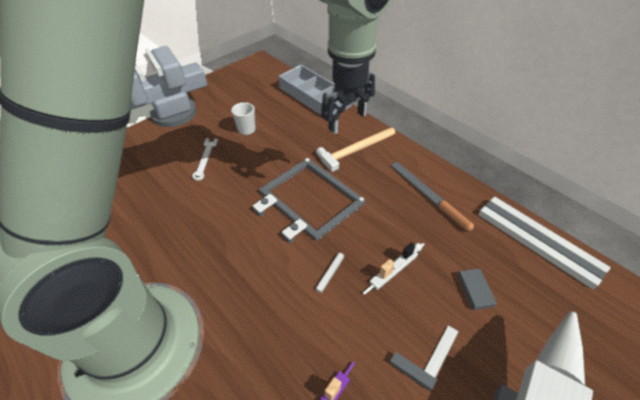

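View pics/wrist0.png

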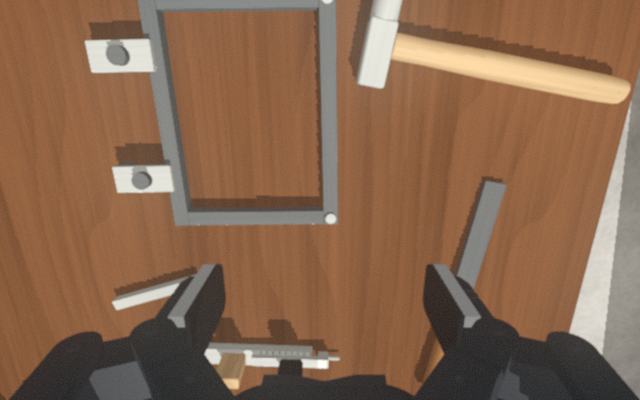

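The real rule is the light-metal one at side (395,268), scene (248,168) and wrist (265,355), with a wooden and a black block. Other things it could be confused with:
- The purple look-alike at side (338,382), scene (330,102), which has the same shape.
- The bar at side (330,272).
- The grey-white rail at side (545,240).
- The try square at side (430,360).

I choose the first. Next I'll compute rough positions and look at a close crop.

```bash
cat > h.py <<'E'
import cv2,numpy as np
from workcell import *
def ray(c,uv,z):
    T=np.array(c["cam_to_world"]); uv=np.atleast_2d(uv).astype(float)
    d=np.c_[(uv[:,0]-c["cx"])/c["fx"],-(uv[:,1]-c["cy"])/c["fy"],-np.ones(len(uv))]@T[:3,:3].T
    o=T[:3,3]; return o+d*((z-o[2])/d[:,2])[:,None]
def load(n):
    d=np.load(f"pics/{n}.npz"); return {k:(d[k] if d[k].ndim else float(d[k])) for k in d}
def snap(n,name):
    c=camera(n); cv2.imwrite(f"pics/{name}.png",c["image"]); np.savez(f"pics/{name}.npz",**{k:np.array(v) for k,v in c.items()}); return c
E
python3 - <<'E'
from h import *
c=load("side0")
print(ray(c,[[308,160],[362,199],[317,237],[262,190]],16).round(0)) # frame outer corners
print(ray(c,[[366,291],[424,245]],7).round(0)); print(ray(c,[[387,262],[409,247]],54).round(0))
im=c["image"][230:310,330:450]; cv2.imwrite("pics/crop0.png",cv2.resize(im,None,fx=6,fy=6,interpolation=cv2.INTER_CUBIC))
w=load("wrist0"); print(ray(w,[[327,1],[331,219],[180,220],[147,5]],16).round(0),ray(w,[[205,350],[338,358]],10).round(0))
E
```

```text
[[628. 153.  16.]
 [633. -61.  16.]
 [459. -71.  16.]
 [455. 151.  16.]]
[[ 444. -252.    7.]
 [ 641. -265.    7.]]
[[ 511. -250.   54.]
 [ 579. -258.   54.]]
[[628. 154.  16.]
 [633. -60.  16.]
 [465. -62.  16.]
 [462. 151.  16.]] [[ 471. -244.   10.]
 [ 643. -257.   10.]]
```

View pics/crop0.png

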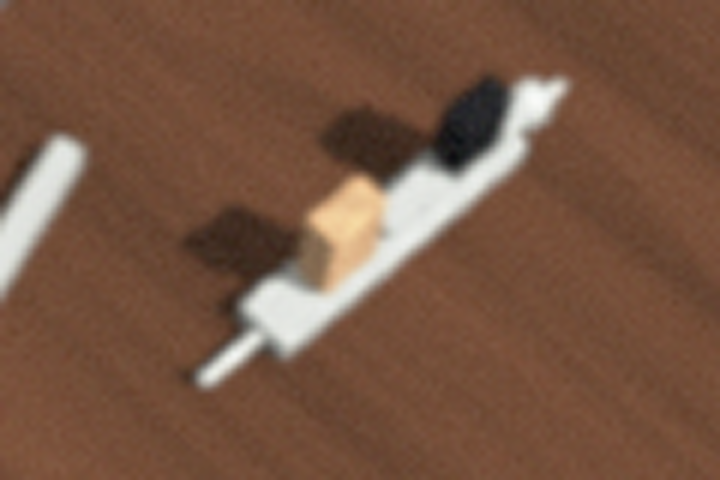

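The crop confirms the choice: light stock, wooden handle, black thumb block. The thin bare tip is tip a, at the robot end. Next is one wrist view covering both the frame and the rule.

```bash
cat >> h.py <<'E'
def R(yaw): # tool down, tool x (jaw axis) at world angle yaw
    c,s=np.cos(yaw),np.sin(yaw); return np.array([[c,s,0],[s,-c,0],[0,0,-1.]])
E
python3 - <<'E'
from h import *
print(inverse_kinematics([650,-60,270],R(np.pi/2)),inverse_kinematics([650,-60,270],R(-np.pi/2)))
movep([650,-60,270],R(np.pi/2))
c=snap("wrist","w1"); print(read_state()["time"],read_state()["eef_pos"])
E
```

```text
[ 0.25601543  0.55700401 -0.39968487  1.46062112  0.2253754   1.1694103
  1.39318666] [-0.22703173  0.55772105  0.36085894  1.49015426 -0.20795794  1.13160257
 -1.39846369]
1.6 [649.90774152 -59.66953918 269.82103564]
```

View pics/w1.png

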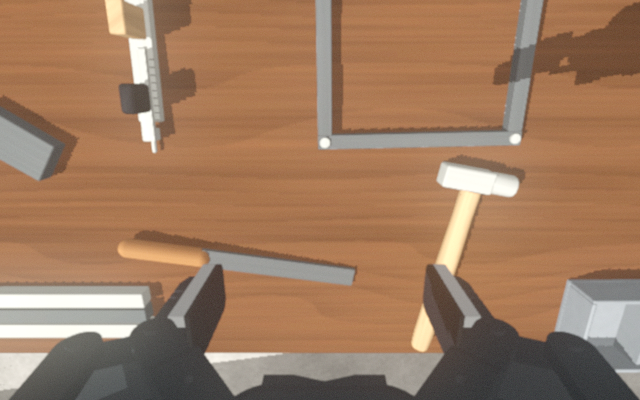

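```bash
python3 - <<'E'
from h import *
movep([530,-70,270],R(np.pi/2))
c=snap("wrist","w2"); print(read_state()["time"],read_state()["eef_pos"])
cv2.imwrite("pics/w2a.png",cv2.resize(c["image"][20:260,300:560],None,fx=2.3,fy=2.3,interpolation=cv2.INTER_CUBIC))
E
```

```text
2.2 [530.50009863 -69.88363932 270.34399222]
```

View pics/w2.png

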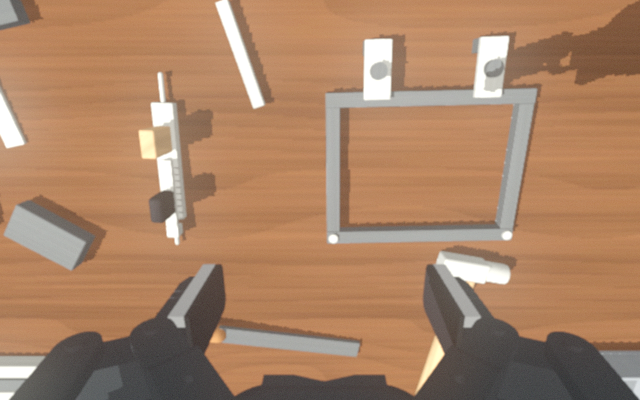

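View pics/w2a.png

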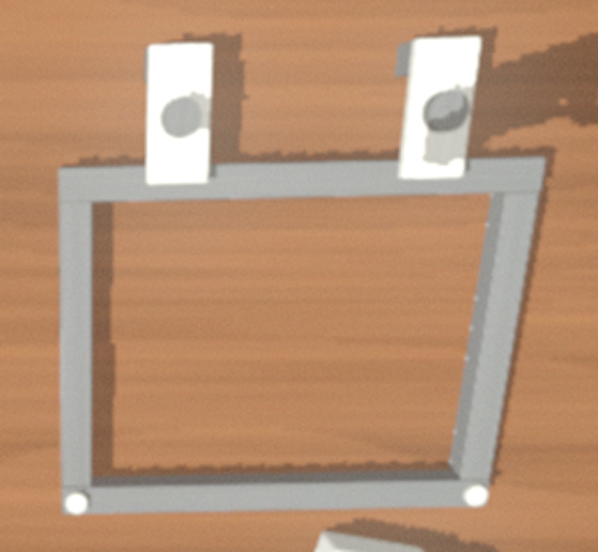

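```bash
python3 - <<'E'
from h import *
c=load("w2"); im=c["image"]
t=[]
for (u,v) in [(342,106),(512,104),(342,228),(502,228)]:
    p=cv2.resize(im[v-18:v+18,u-24:u+24],None,fx=8,fy=8,interpolation=cv2.INTER_CUBIC)
    for k in range(0,48,6): cv2.putText(p,str(u-24+k),(k*8,8),0,.3,(255,255,255),1); cv2.line(p,(k*8,10),(k*8,14),(0,255,255),1)
    for k in range(0,36,6): cv2.putText(p,str(v-18+k),(0,k*8+4),0,.3,(0,255,255),1)
    t.append(p)
o=np.vstack([np.hstack(t[:2]),np.hstack(t[2:])]); cv2.imwrite("pics/w2c.png",o); print(o.shape)
p=cv2.resize(im[60:250,130:220],None,fx=3,fy=3,interpolation=cv2.INTER_CUBIC); cv2.imwrite("pics/w2r.png",p)
E
```

```text
(576, 768, 3)
```

View pics/w2c.png

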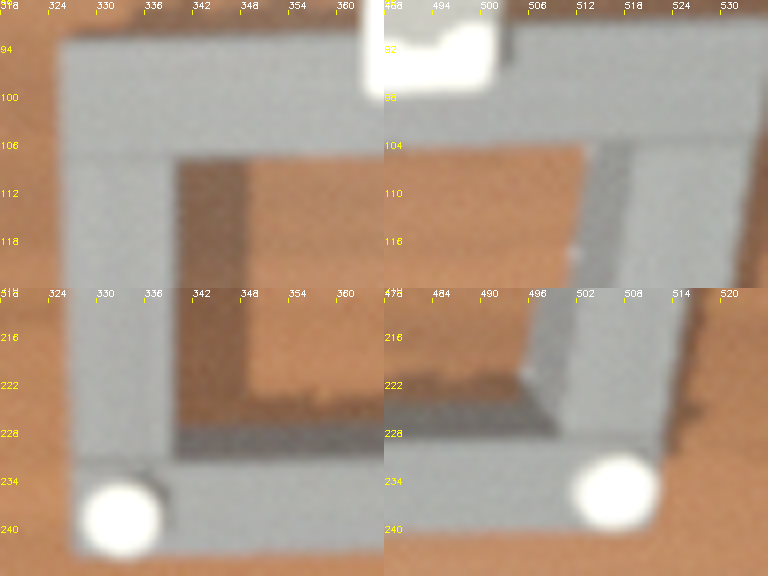

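View pics/w2r.png

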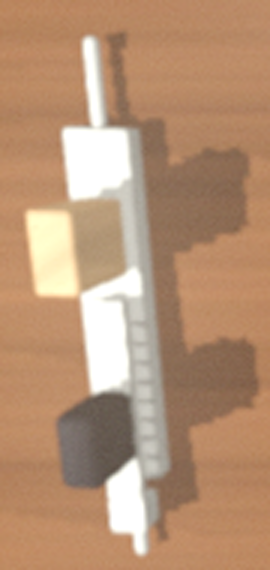

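```bash
python3 - <<'E'
from h import *
c=load("w2")
P=ray(c,np.array([[339.9,107.6],[519,103.9],[339.9,231.6],[500,228.6]])-.44,15.5)[:,:2]
NR,NL,FR,FL=P
print(P.round(1)); n=np.linalg.norm
print("near",n(NL-NR),"far",n(FL-FR),"L",n(FL-NL),"R",n(FR-NR),"d1 NL-FR",n(NL-FR),"d2 NR-FL",n(NR-FL))
u=(NL-NR)/n(NL-NR); x=np.array([u[1],-u[0]]); O=(NL+NR)/2+75*x
print("O",O,"yaw",np.arctan2(x[1],x[0]))
for q in (FR,FL): print("frame",(q-O)@x,(q-O)@u)
r=ray(c,np.array([[147.3,144],[157.3,206.7]]),54); t=ray(c,[[160.7,73],[176.5,243]],7)
print(r.round(1),t.round(1)); d=t[1]-t[0]; print(n(d),np.arctan2(d[1],d[0]),n(r[1]-r[0]))
s=load("side0"); print(ray(s,[[330+295/6,230+.0],[0,0]],7)[:0])
E
```

```text
[[473.6 -52.4]
 [469.7 146.1]
 [623.5 -50.4]
 [619.5 148.8]]
near 198.5849764374826 far 199.21043406482679 L 149.808831253867 R 149.9281727811322 d1 NL-FR 249.53822828340375 d2 NR-FL 248.54013885676716
O [546.65954805  48.31510517] yaw 0.019378087091761344
frame 74.92551024930664 -100.18600373291038
frame 74.80859136986541 99.02439602140046
[[ 508.2 -253.2   54. ]
 [ 577.4 -253.3   54. ]] [[ 437.5 -249.9    7. ]
 [ 643.7 -260.1    7. ]]
206.53134148974632 -0.04942820440353466 69.11087057348345
[]
```

Picture w2 gives frame corners at NR (340,108), NL (519,104), FR (340,232) and FL (500,229). By eye the frame looks close to square, with diagonals of about 249.5 and 248.5 mm (±3). The handle top is at (147,144) and the thumb at (157,207). Next I check the reach, then grasp the handle.

```bash
cat >> h.py <<'E'
NR,NL,FR,FL=np.array([[473.6,-52.4],[469.7,146.1],[623.5,-50.4],[619.5,148.8]])
E
python3 - <<'E'
from h import *
for a,b in((NL,FR),(NR,FL)):
    d=(b-a)/np.linalg.norm(b-a); an=np.arctan2(d[1],d[0])
    for f in (82,180):
        for j in (an+np.pi/2,an-np.pi/2):
            p=a+d*f; q=inverse_kinematics([*p,60],R(j)); print(p.round(),round(an,3),round(j,3),None if q is None else q.round(2))
th=-.047
movep([509.5,-253.4,110],R(th+np.pi/2))
c=snap("wrist","w3")
movel([509.5,-253.4,24],max_speed=120)
clamp(); s=read_state(); print(s["time"],s["eef_pos"],s["finger_gap"],s["ft_force"])
movel([509.5,-253.4,75],max_speed=60)
c=snap("wrist","w4"); snap("side","s4"); s=read_state(); print(s["time"],s["eef_pos"],s["finger_gap"],s["ft_force"])
E
```

```text
[520.  82.] -0.907 0.664 [-0.11  0.63 -0.21  1.98  0.23  0.56  0.18]
[520.  82.] -0.907 -2.477 [-0.91  0.94  1.01  2.02 -1.1   0.87 -1.74]
[581.   4.] -0.907 0.664 [ 0.03  0.69 -0.2   1.83  0.21  0.64  0.37]
[581.   4.] -0.907 -2.477 [-0.79  1.16  1.22  1.88 -1.25  1.13 -1.54]
[522.  14.] 0.943 2.514 [ 0.21  0.66 -0.48  1.98  0.5   0.62  1.92]
[522.  14.] 0.943 -0.627 [-0.17  0.62  0.04  2.   -0.05  0.52 -0.72]
[579.  93.] 0.943 2.514 [ 0.1   0.74 -0.52  1.81  0.52  0.74  1.81]
[579.  93.] 0.943 -0.627 [-0.29  0.69  0.05  1.83 -0.05  0.62 -0.84]
4.725 [ 509.56746458 -253.56239723   24.20981099] 15.235232449334346 [-1.69430087 -0.31703913  5.23265864]
5.825 [ 509.26993609 -253.27899611   74.5700232 ] 14.822819697207448 [-0.24184462 -0.58030224 -7.43569973]
```

View pics/w4.png

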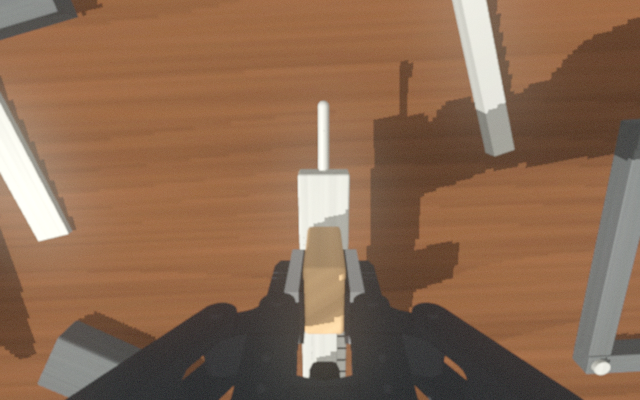

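View pics/s4.png

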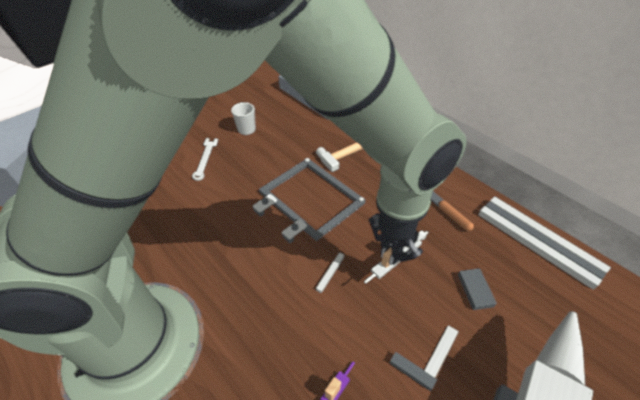

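```bash
python3 - <<'E'
from h import *
c=load("w4"); print("tip a to tcp",ray(c,[[323,103.5]],57.4)[0]-[509.27,-253.28,0])
d=(FR-NL)/np.linalg.norm(FR-NL); an=np.arctan2(d[1],d[0])
p=NL+d*84.5
movep([*p,75],R(an+np.pi/2))
c=snap("wrist","w5"); snap("scene","sc5"); s=read_state(); print(s["time"],s["eef_pos"],p)
E
```

```text
tip a to tcp [-72.03162671   3.42834811  57.4       ]
7.1833 [522.06443291  78.18422763  74.96788072] [521.78170034  79.55868584]
```

View pics/w5.png

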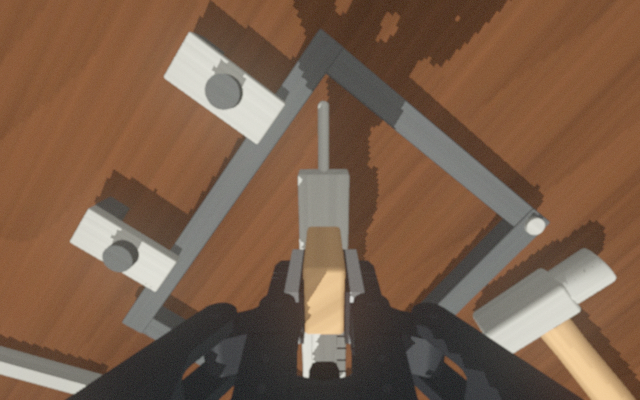

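View pics/sc5.png

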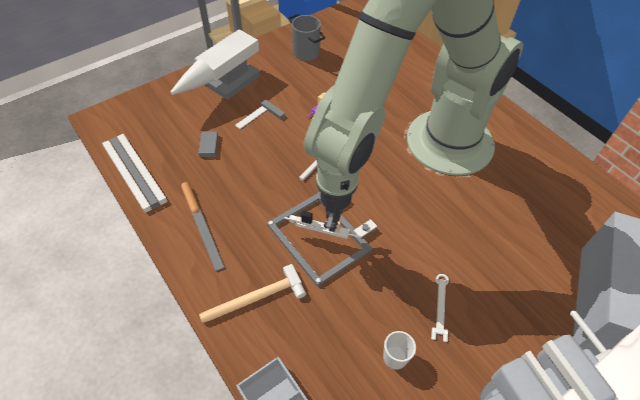

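```bash
python3 - <<'E'
from h import *
c=load("w5"); print(ray(c,[[328,73]],15.5),NL)
cv2.imwrite("pics/w5c.png",cv2.resize(c["image"][20:120,270:410],None,fx=5,fy=5,interpolation=cv2.INTER_CUBIC))
s=read_state(); print(s["eef_pos"])
E
```

```text
[[470.748539   148.38912635  15.5       ]] [469.7 146.1]
[522.06443291  78.18422763  74.96788072]
```

View pics/w5c.png

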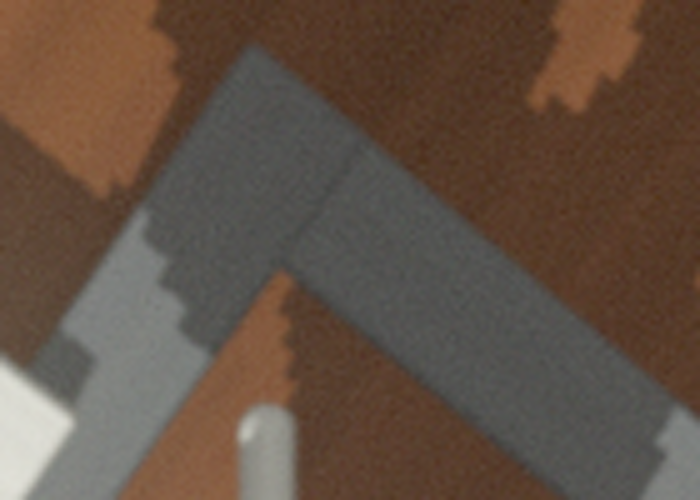

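Picture w5 shows the NL inner corner at (326.6,73), with tip a just short of it at (323,104). Now I lower and seat tip a.

```bash
sed -i 's/^NR,NL.*/NR,NL,FR,FL=np.array([[473.6,-52.4],[470.4,147.3],[623.5,-50.4],[619.5,148.8]])/' h.py
cat >> h.py <<'E'
def st(m=""):
    s=read_state(); print(m,"t",round(s["time"],2),"p",s["eef_pos"].round(2),"f",s["ft_force"].round(1),"gap",round(s["finger_gap"],1)); return s
E
python3 - <<'E'
from h import *
d=(FR-NL)/np.linalg.norm(FR-NL)
p=NL+d*84.5
print(movel([*p,24.3],max_speed=60,guard=12)); s=st("down")
q=s["eef_pos"].copy(); q[:2]=NL+d*66; q[2]=24.3
print(movel(q,max_speed=20,guard=8)); s=st("push")
snap("wrist","w6")
E
```

```text
True
down t 8.0 p [521.56  80.45  24.21] f [-2.  -1.1 11.4] gap 15.3
True
push t 8.25 p [521.5   80.49  24.22] f [-1.4  0.1  7.8] gap 15.1
```

View pics/w6.png

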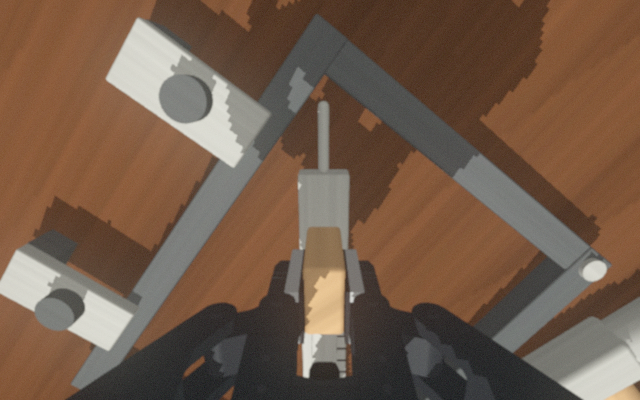

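```bash
python3 - <<'E'
from h import *
d=(FR-NL)/np.linalg.norm(FR-NL)
s=read_state(); q=s["eef_pos"].copy(); q[2]=25
movel(q,max_speed=20); st("unload")
for k in range(3):
    q[:2]=NL+d*66; q[2]=24.8
    print(movel(q,max_speed=25,guard=8)); s=st("push")
    dist=(s["eef_pos"][:2]-NL)@d; print(dist)
    if dist<76: break
snap("wrist","w7")
E
```

```text
unload t 8.55 p [521.5   80.47  24.88] f [-0.8 -0.1 -7.6] gap 15.1
True
push t 9.07 p [514.98  89.85  24.63] f [ 3.8 -1.  -8.3] gap 15.1
72.71710553238924
```

View pics/w7.png

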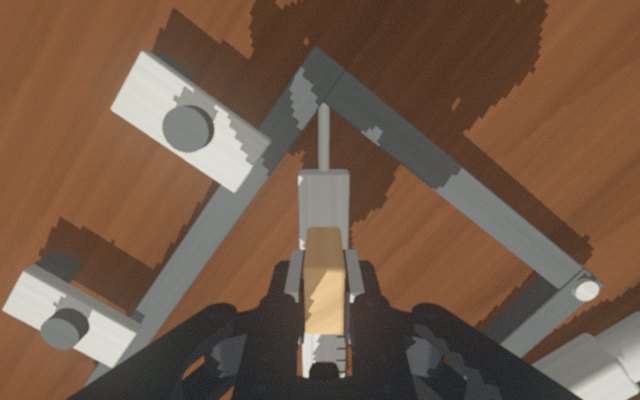

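Tip a is touching the near rail: the force is in +x. Next I nudge it left until it also meets the side bar.

```bash
python3 - <<'E'
from h import *
s=st(); q=s["eef_pos"].copy(); q[1]+=5; q[0]-=.3
print(movel(q,max_speed=15,guard=5)); s=st("y"); wait(.1); s=st("settle")
q=s["eef_pos"].copy()
d=(FR-NL)/np.linalg.norm(FR-NL); print((q[:2]-NL)@d)
snap("wrist","w8"); c=load("w8")
cv2.imwrite("pics/w8c.png",cv2.resize(c["image"][30:130,250:390],None,fx=5,fy=5,interpolation=cv2.INTER_CUBIC))
E
```

```text
t 9.12 p [514.97  89.75  24.52] f [ 4.5 -0.2 -6.9] gap 15.2
True
y t 9.32 p [515.26  89.74  24.32] f [ 2.9 -2.2 -0.4] gap 15.2
settle t 9.43 p [515.29  89.68  24.24] f [ 2.5 -1.4  0.6] gap 15.0
73.03986288678665
```

View pics/w8c.png

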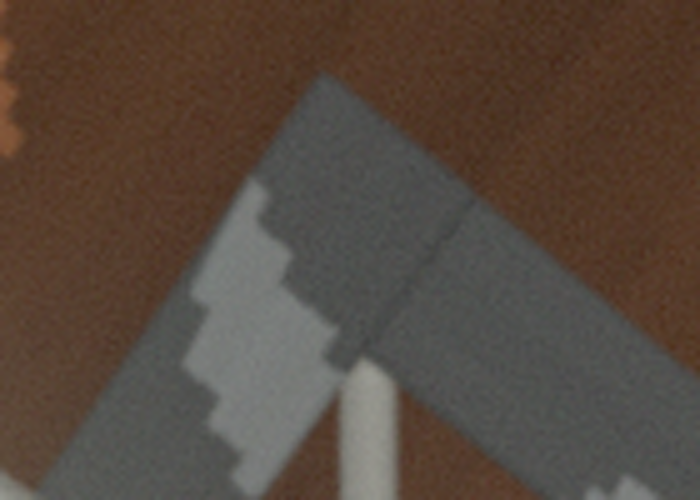

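```bash
python3 - <<'E'
from h import *
d=(FR-NL)/np.linalg.norm(FR-NL)
s=st(); q=s["eef_pos"].copy(); q[:2]-=d*4; q[2]=24.5
print(movel(q,max_speed=20,guard=6)); s=st("push2"); h=s["eef_pos"].copy()
open_gripper(); st("open")
q=h.copy(); q[:2]+=d*71; q[2]=30
movel(q,max_speed=150); q[2]=24.5; s=st("at thumb"); snap("wrist","w9")
np.save("h1.npy",h)
E
```

```text
t 9.47 p [515.3   89.67  24.21] f [ 2.7 -1.1  4.3] gap 15.4
True
push2 t 9.68 p [515.1   89.71  24.29] f [ 3.8 -3.3 -4.9] gap 15.1
open t 10.37 p [515.11  89.95  24.27] f [-0.2 -1.6  0.4] gap 85.3
at thumb t 10.99 p [557.95  34.29  29.79] f [ 0.5  0.6 -0.1] gap 85.4
```

View pics/w9.png

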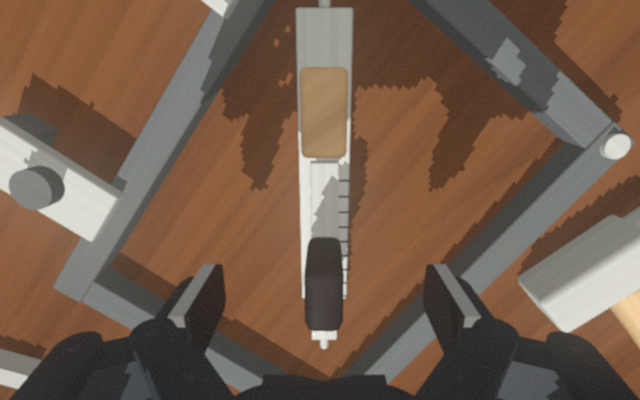

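```bash
python3 - <<'E'
from h import *
d=(FR-NL)/np.linalg.norm(FR-NL)
h=np.load("h1.npy"); q=h.copy(); q[:2]+=d*71; q[2]=24.5
movel(q,max_speed=80); clamp(); s=st("clamped"); wait(.1); t0=st("settled")["eef_pos"]
c=snap("wrist","w10")
q[:2]+=d*35
print(movel(q,max_speed=50,guard=6)); s=st("drawn"); wait(.05); s=st("")
print("travel",(s["eef_pos"]-t0)[:2]@d)
snap("wrist","w11")
E
```

```text
clamped t 11.93 p [558.63  33.43  24.69] f [-0.2 -1.1  4.6] gap 15.3
settled t 12.03 p [558.62  33.43  24.69] f [-1.6 -1.   6.1] gap 15.3
False
drawn t 12.93 p [580.24   5.67  24.66] f [-1.8 -0.2  5.8] gap 15.6
 t 12.98 p [580.21   5.7   24.67] f [-1.7 -0.7  5.6] gap 15.1
travel 35.1372752833703
```

View pics/w11.png

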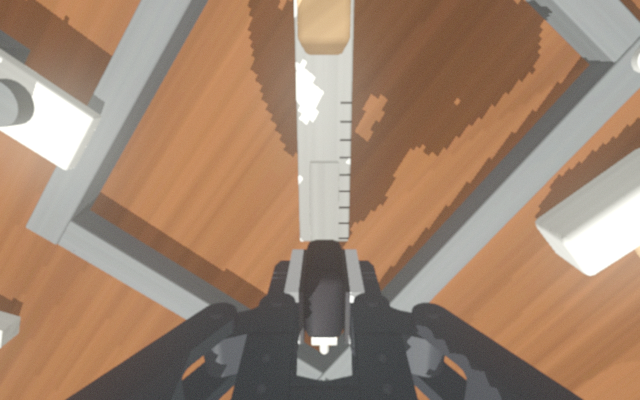

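```bash
python3 - <<'E'
from h import *
d=(FR-NL)/np.linalg.norm(FR-NL)
h=np.load("h1.npy"); q=h.copy(); q[:2]+=d*130; q[2]=24.6
print(movel(q,max_speed=20,guard=4)); s=st("drawn"); wait(.1); s=st("")
print("from handle pt",(s["eef_pos"]-h)[:2]@d, "to FR", (FR-s["eef_pos"][:2])@d)
snap("wrist","w12")
E
```

```text
True
drawn t 13.56 p [583.51   1.25  24.62] f [-1.5  0.6  8.5] gap 15.2
 t 13.66 p [583.39   1.33  24.61] f [-1.1 -0.2  8.1] gap 15.0
from handle pt 111.68910869930868 to FR 65.46058855943092
```

View pics/w12.png

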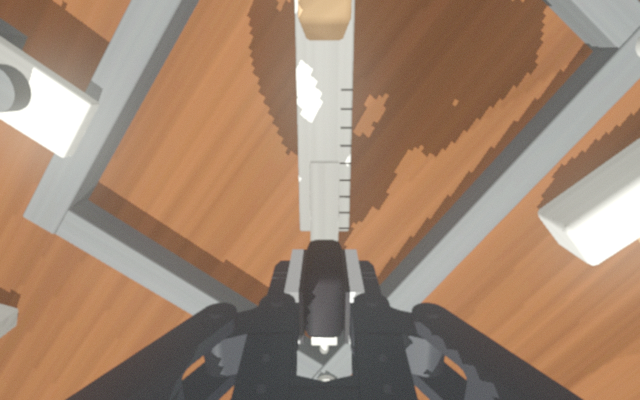

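```bash
python3 - <<'E'
from h import *
d=(FR-NL)/np.linalg.norm(FR-NL)
h=np.load("h1.npy"); q=h.copy(); q[:2]+=d*125; q[2]=25
for k in range(3):
    f0=read_state()["ft_force"]
    g=movel(q,max_speed=15,guard=5); s=st("drawn"); wait(.1); s=st(""); df=s["ft_force"]-f0
    print(g,"from handle pt",(s["eef_pos"]-h)[:2]@d, "to FR", (FR-s["eef_pos"][:2])@d, df.round(1), df[:2]@d)
    if df[:2]@d<-2.5 or not g: break
snap("wrist","w13")
E
```

```text
drawn t 14.0 p [583.45   1.25  24.56] f [-1.3  0.6  8.7] gap 15.2
 t 14.1 p [583.49   1.31  24.63] f [-2.3  0.5  7.4] gap 15.1
True from handle pt 111.77095144389925 to FR 65.37874581484034 [-1.4  0.7  0.2] -1.3795609354000746
drawn t 14.39 p [583.61   1.06  24.61] f [-1.8  0.4  8.4] gap 14.9
 t 14.49 p [583.61   1.06  24.6 ] f [-2.2  0.4  8.4] gap 15.1
True from handle pt 112.03912664101362 to FR 65.11057061772597 [ 0.1 -0.   1. ] 0.12399704959841773
drawn t 14.78 p [583.68   0.96  24.57] f [-2.   0.7  8.6] gap 15.4
 t 14.88 p [583.67   0.95  24.58] f [-2.3  0.7  8.6] gap 15.0
True from handle pt 112.1628560543155 to FR 64.9868412044241 [-0.2  0.3  0.2] -0.31177966823134473
```

View pics/w13.png

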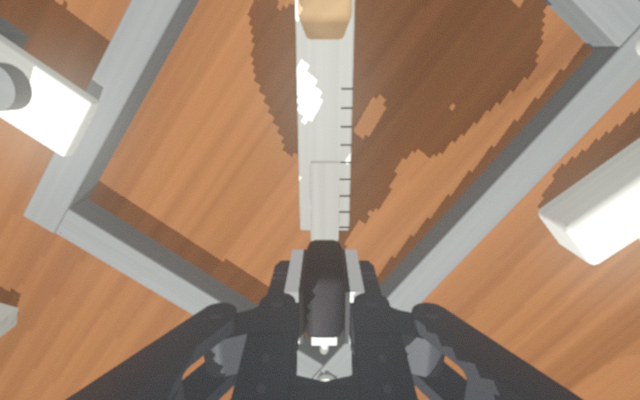

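```bash
python3 - <<'E'
from h import *
c=load("w13"); a=cv2.resize(c["image"][300:400,270:380],None,fx=5,fy=5,interpolation=cv2.INTER_CUBIC)
cv2.imwrite("pics/w13c.png",a)
E
```

```text
(no output)
```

View pics/w13c.png

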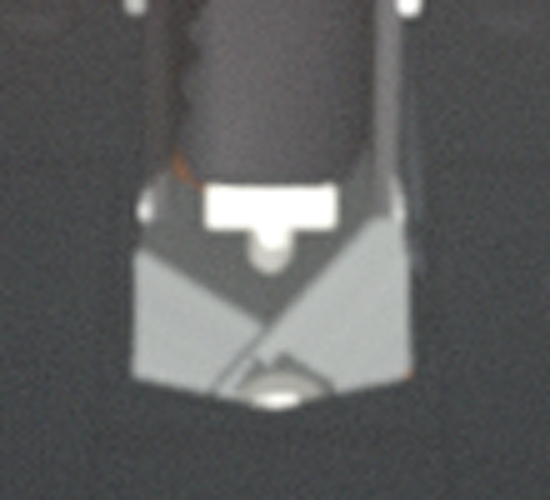

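```bash
python3 - <<'E'
from h import *
c=load("w13"); d=(FR-NL)/np.linalg.norm(FR-NL)
t=ray(c,[[324,354]],7)[0]; k=ray(c,[[323.6,364.2]],15.5)[0]; print(t,k,FR,(k-t)[:2]@d)
c=load("w8"); print(ray(c,[[250+365/5,30+365/5]],15.5))
c=load("w10"); cv2.imwrite("pics/w10c.png",c["image"][200:,200:440])
E
```

```text
[624.29961309 -50.52950522   7.        ] [623.64068779 -49.98048055  15.5       ] [623.5 -50.4] -0.8375277320587533
[[470.34189142 147.40789599  15.5       ]]
```

Tip b is seated: the ray-cast tip (624.3,-50.5) matches the FR corner (623.6,-50.0). I release for a moment, take a picture, re-clamp, retract the slide, and then take the handle.

```bash
python3 - <<'E'
from h import *
d=(FR-NL)/np.linalg.norm(FR-NL)
h=np.load("h1.npy"); t1=read_state()["eef_pos"].copy(); np.save("t1.npy",t1)
open_gripper(); wait(.2)
q=h.copy(); q[:2]+=d*40; q[2]=60   # look: camera toward NL, both blocks visible
movel(q,max_speed=200); snap("wrist","w14"); snap("side","s14"); snap("scene","sc14")
st()
E
```

```text
t 16.52 p [539.74  57.31  59.68] f [0.6 0.1 0.1] gap 85.1
```

View pics/w14.png

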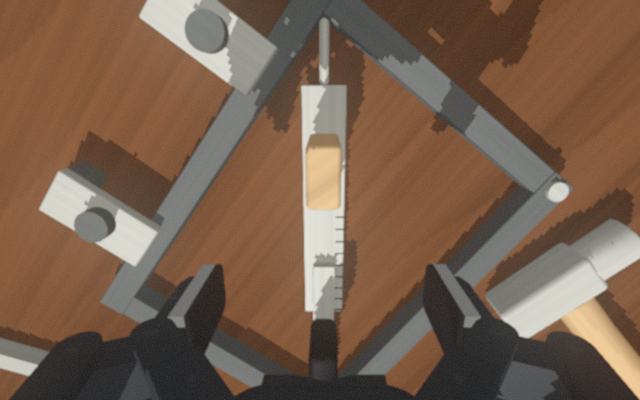

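View pics/sc14.png

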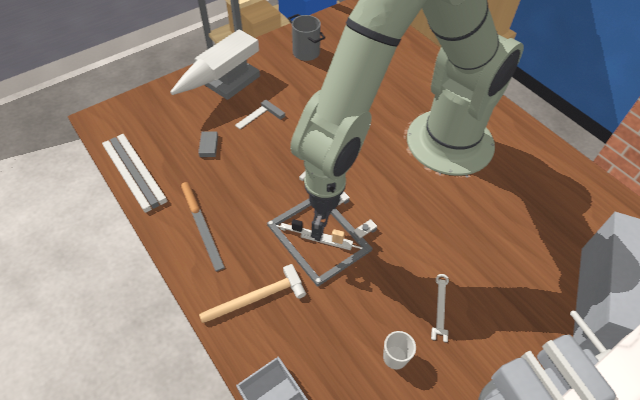

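```bash
python3 - <<'E'
from h import *
d=(FR-NL)/np.linalg.norm(FR-NL)
h=np.load("h1.npy"); t1=np.load("t1.npy"); t1[2]=25
movel(t1,max_speed=200); clamp()
q=t1.copy(); q[:2]-=d*32; movel(q,max_speed=60); st("in")
open_gripper()
q=h.copy(); q[2]=32; movel(q,max_speed=150); q[2]=24.4; movel(q,max_speed=60); clamp(); st("handle")
q[:2]+=d*8; q[2]=75; movel(q,max_speed=70)
snap("wrist","w15"); st()
# diag 2, tip a at NR
e=(FL-NR)/np.linalg.norm(FL-NR); an=np.arctan2(e[1],e[0]); p=NR+e*84.5
movep([*p,75],R(an+np.pi/2)); st("over 2"); print(p); wait(.05)
snap("wrist","w16"); st()
E
```

```text
in t 18.39 p [563.78  26.77  25.3 ] f [-1.7 -1.4  7.7] gap 14.8
handle t 20.68 p [515.1   89.67  24.6 ] f [-1.6 -1.   5.2] gap 15.0
 t 21.61 p [519.68  83.43  74.59] f [-0.3  0.7 -7.3] gap 15.1
over 2 t 23.03 p [523.08  16.14  74.83] f [-0.5  0.3 -8.2] gap 15.2
[523.20544526  16.007235  ]
 t 23.13 p [523.12  16.3   74.92] f [-0.  -0.3 -7.4] gap 15.0
```

View pics/w15.png

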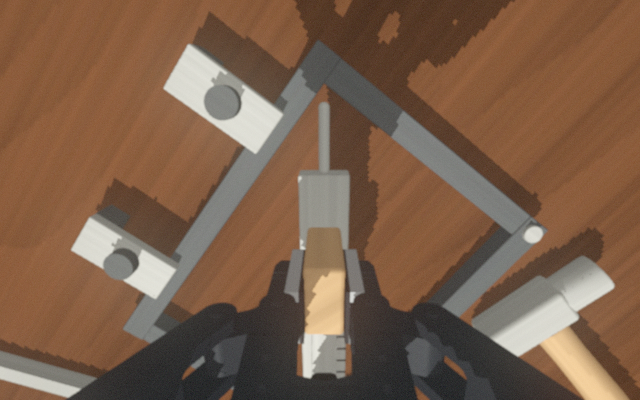

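View pics/w16.png

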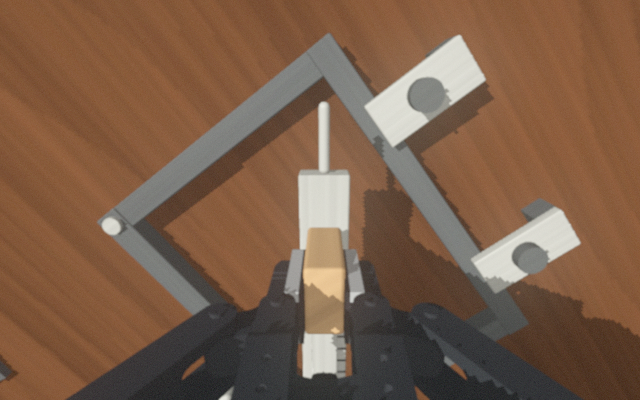

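Picture w16 shows the rule on diagonal 2: tip a at (323,104) and the NR inner corner near (321,78). I lower it and seat tip a.

```bash
python3 - <<'E'
from h import *
c=load("w16"); print("NR",ray(c,[[321,78]],15.5)[0],NR)
e=(FL-NR)/np.linalg.norm(FL-NR); p=NR+e*84.5
print(movel([*p,25],max_speed=60,guard=12)); s=st("down")
for k in range(4):
    q=s["eef_pos"].copy(); q[:2]=NR+e*66; q[2]=24.7
    f0=s["ft_force"]; movel(q,max_speed=25,guard=8); s=st("push"); dist=(s["eef_pos"][:2]-NR)@e; print(dist)
    if dist<75: break
snap("wrist","w17"); c=load("w17")
cv2.imwrite("pics/w17c.png",cv2.resize(c["image"][30:130,250:390],None,fx=5,fy=5,interpolation=cv2.INTER_CUBIC))
E
```

```text
NR [475.32619767 -52.08194741  15.5       ] [473.6 -52.4]
True
down t 23.97 p [522.69  16.05  24.55] f [-1.3  0.7 10. ] gap 14.8
push t 24.18 p [522.66  16.    24.51] f [-0.4 -0.1  9. ] gap 15.4
84.17338842061825
push t 24.42 p [522.47  15.8   24.53] f [-0.7 -0.5  7.7] gap 15.3
83.89584609767441
push t 24.65 p [522.34  15.65  24.51] f [-0.9  0.2  8.5] gap 15.0
83.70056467509683
push t 24.9 p [522.11  15.38  24.52] f [ 0.3 -1.   5.7] gap 15.0
83.35047963057043
```

View pics/w17c.png

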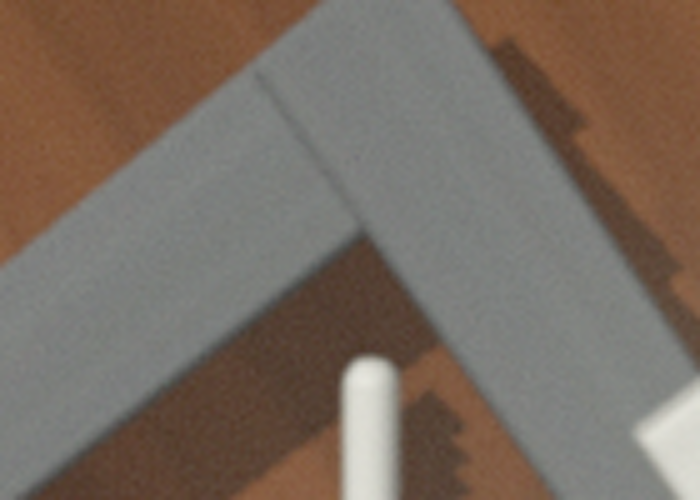

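```bash
python3 - <<'E'
from h import *
e=(FL-NR)/np.linalg.norm(FL-NR)
s=read_state(); q=s["eef_pos"].copy(); q[2]=25.6; movel(q,max_speed=20); st("unload")
for k in range(4):
    q[:2]=NR+e*66; q[2]=25.3
    g=movel(q,max_speed=25,guard=8); s=st("push"); dist=(s["eef_pos"][:2]-NR)@e; print(g,dist)
    if dist<75.5: break
snap("wrist","w18"); c=load("w18")
cv2.imwrite("pics/w18c.png",cv2.resize(c["image"][30:130,250:390],None,fx=5,fy=5,interpolation=cv2.INTER_CUBIC))
E
```

```text
unload t 25.2 p [521.74  15.27  25.27] f [-0.3 -0.9 -7.2] gap 15.3
push t 25.7 p [516.24   6.32  25.25] f [ 4.2  1.9 -7.2] gap 14.8
True 72.56916152392066
```

View pics/w18c.png

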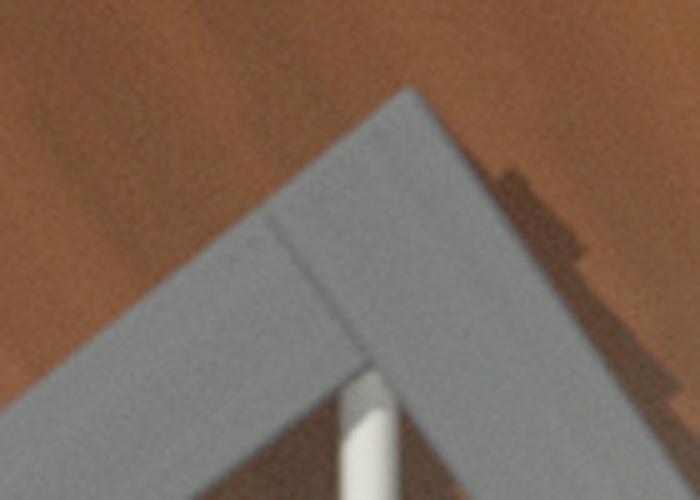

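```bash
python3 - <<'E'
from h import *
e=(FL-NR)/np.linalg.norm(FL-NR)
s=read_state(); h=s["eef_pos"].copy(); q=h.copy(); q[:2]-=e*3; q[2]=24.6
print(movel(q,max_speed=20,guard=8)); h=st("push2")["eef_pos"].copy(); np.save("h2.npy",h)
open_gripper()
q=h.copy(); q[:2]+=e*80.3; q[2]=32
movel(q,max_speed=150); snap("wrist","w19"); q[2]=25; movel(q,max_speed=60); clamp()
wait(.1); t0=st("clamped")["eef_pos"].copy()
q[:2]=h[:2]+e*106; q[2]=t0[2]; movel(q,max_speed=40); s=st("mid")
for k in range(3):
    q[:2]=h[:2]+e*124; q[2]=25
    f0=s["ft_force"]; g=movel(q,max_speed=15,guard=5); s=st("drawn"); wait(.1); s=st(""); df=s["ft_force"]-f0
    print(g,"from h",(s["eef_pos"]-h)[:2]@e,df.round(1),df[:2]@e)
    if df[:2]@e<-1.5: break
snap("wrist","w20"); c=load("w20"); cv2.imwrite("pics/w20c.png",cv2.resize(c["image"][300:400,270:380],None,fx=5,fy=5,interpolation=cv2.INTER_CUBIC))
E
```

```text
True
push2 t 25.96 p [516.5    6.45  25.1 ] f [ 3.8  3.7 -4.7] gap 15.0
clamped t 28.39 p [563.67  71.68  25.17] f [-1.4  2.6  5.9] gap 15.2
mid t 29.18 p [578.59  92.3   25.16] f [-3.4  3.   5.7] gap 14.9
drawn t 29.78 p [581.88  97.06  25.1 ] f [-1.5 -0.9  8.6] gap 14.9
 t 29.88 p [581.78  96.96  25.11] f [-1.7 -0.   7.5] gap 15.3
True from h 111.596522541864 [ 1.7 -3.   1.9] -1.4082438095048153
drawn t 30.15 p [581.83  96.97  25.06] f [-2.3 -0.6  9.9] gap 15.6
 t 30.25 p [581.8   96.93  25.09] f [-2.9 -1.4  9.2] gap 15.2
True from h 111.58652066658433 [-1.2 -1.4  1.6] -1.8633449406796123
```

View pics/w19.png

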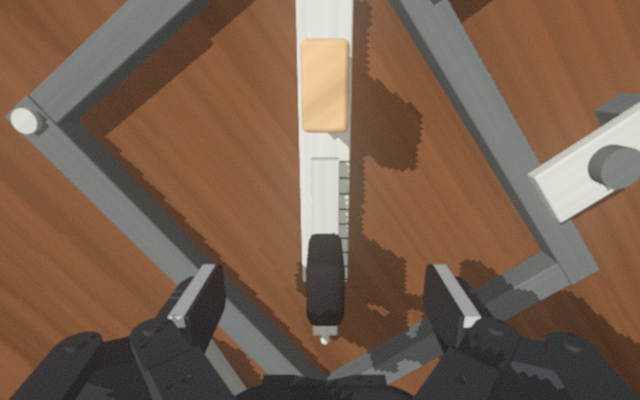

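View pics/w20c.png

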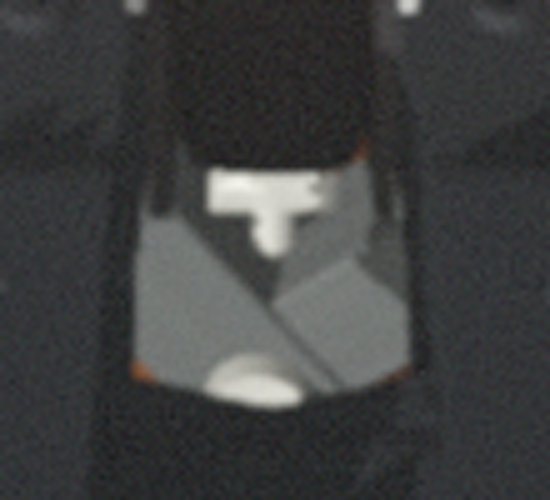

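```bash
python3 - <<'E'
from h import *
c=load("w20"); e=(FL-NR)/np.linalg.norm(FL-NR)
t=ray(c,[[270+271/5,300+255/5]],7)[0]; k=ray(c,[[270+273/5,300+300/5]],15.5)[0]; print(t,k,FL,(k-t)[:2]@e)
c=load("w18"); n=ray(c,[[250+368/5,30+366/5]],15.5)[0]; print(n, "d2",np.linalg.norm((k-n)[:2]))
print("d1", np.hypot(623.64-470.34,-49.98-147.41), "tiptip2 tip b - nr", np.linalg.norm((t-n)[:2]), "1", np.hypot(624.3-470.34,-50.53-147.41))
# handle-thumb top separations when released, w9? (slide in) and w19
E
```

```text
[619.57427871 149.93006459   7.        ] [618.47897724 148.73383928  15.5       ] [619.5 148.8] -1.6114009865547438
[473.96006624 -52.27529     15.5       ] d2 247.56895139034918
d1 249.9273936566378 tiptip2 tip b - nr 249.17966269786643 1 250.76667481944244
```

```bash
python3 - <<'E'
from h import *
e=(FL-NR)/np.linalg.norm(FL-NR)
t=read_state()["eef_pos"].copy(); np.save("t2.npy",t); h=np.load("h2.npy")
open_gripper(); wait(.2)
q=h.copy(); q[:2]+=e*40; q[2]=60
movel(q,max_speed=200); c=snap("wrist","w21"); st()
a=load("w14")["image"][120:385,280:370]; b=c["image"][120:385,280:370]
cv2.imwrite("pics/cmp.png",cv2.resize(np.hstack([a,b]),None,fx=2.2*2,fy=2.2,interpolation=cv2.INTER_CUBIC))
E
```

```text
t 31.78 p [540.22  39.15  60.05] f [0.8 0.8 1.7] gap 85.6
```

View pics/cmp.png

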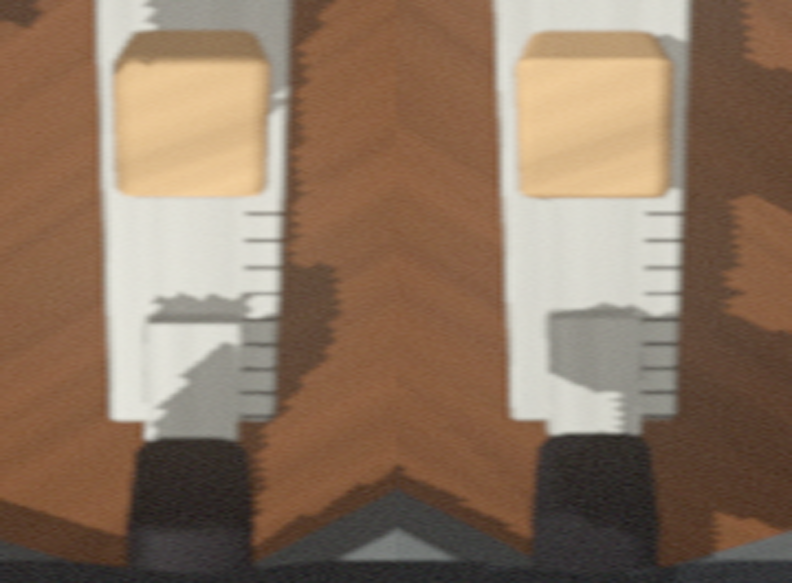

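View pics/w21.png

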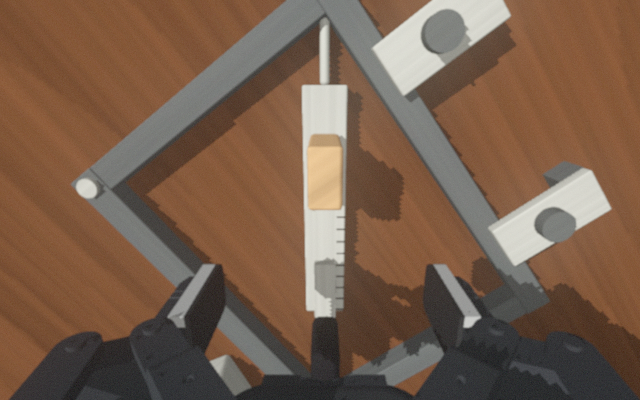

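Both pictures are taken from the same pose relative to the rule, and the handle and scale marks line up. On the second diagonal the slide sits about 5–7 crop px, or roughly 2 mm, shorter. The frame is square within 5 mm, so no push is needed. I retreat and do a final check.

```bash
python3 - <<'E'
from h import *
q=read_state()["eef_pos"].copy(); q[2]=250; movel(q,max_speed=200)
movep([480,-20,330],R(np.pi/2))
snap("wrist","w22"); snap("side","s22"); st()
E
```

```text
t 33.7 p [480.08 -19.46 328.84] f [-0.8  0.9 -0.1] gap 85.5
```

View pics/w22.png

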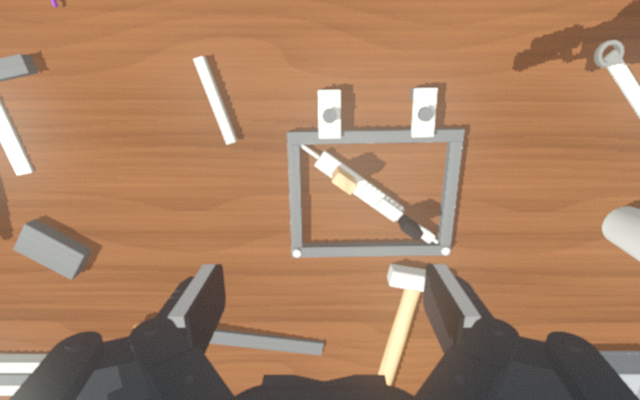

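View pics/s22.png

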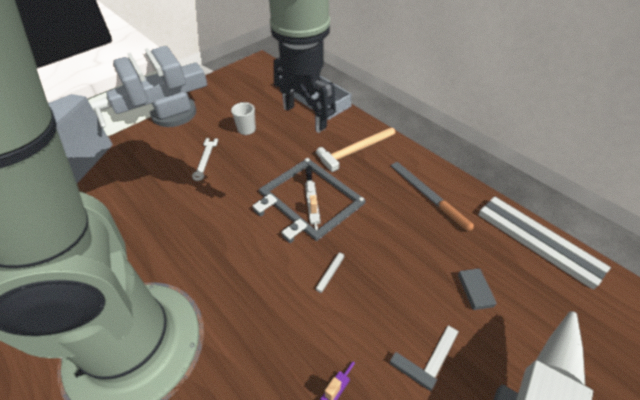

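The final view shows the rule lying flat, from the NR corner (302,146) to the FL corner (438,242), with all the other tools where they started. I'm handing in.

```bash
python3 -c "
from workcell import *
print(finish_job(), read_state()['time'])"
```

```text
the job is handed in; nothing more can be done
the job is handed in; nothing more can be done
```

The frame is square within 5 mm, so I did not push the far rail. I handed the job in at about 34 s on the robot's clock.

**Measurement:** I measured near-left to far-right first, then near-right to far-left. On both, I seated tip a in the near corner and drew the slide out until tip b touched the far corner.

| Diagonal | Corner to corner in the images |
|---|---|
| Near left to far right | about 249.9 mm |
| Near right to far left | about 247.6 mm |

**How far the checks agree:** The image lengths put the difference at 2.3 mm. The slide position in two matched pictures of the rule gave about 2 mm, and the arm's own travel gave roughly 1 mm. So the estimates disagree by a millimetre or so, but all are well under 5 mm.

**Contact stops:** Some guarded moves stopped early on bench-contact force and I repeated them. The force at tip b was weak, about 1.5–2 N, so I also checked both seatings in close crops. Those crops placed tip b 1–2 mm past the corner point, which is about the camera calibration error.

**Finish:** The rule lies flat inside the frame on the second diagonal, released. The last pictures show the other tools where they were.

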